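# Lock the focus ring with the barrel held

### The job

Lock the focus head: put the plain steel block on the ledge, lengthwise in the gap between the stop post and the barrel's upright lug, so that the barrel is held and cannot turn along. Then turn the knurled lock ring clockwise (seen from above) up to its stop; the barrel itself must stay put, but for the block's small play in the gap. Leave the block there.

Things in the scene. Friction and masses are not known exactly. Their poses are not given: they have to be found in the camera images.
- focus_head: Fixed dark steel base plate with grey round housing on a plywood riser; origin: barrel axis at the riser's top, z up. On its -x side an aluminium ledge, top z 26 mm, x -138 to -72 mm. The gap on it is centred at x -105, y 0 and 75 mm wide along y: from the fixed stop post (face y +37 mm) to the upright lug of the barrel's arm (face y -38 mm), each 36 mm in x, tops z 50 mm; open on both x sides.
- block_center (a point): Centre (12 mm above its underside) of the loose plain steel block, 24 x 60 x 24 mm (own x, y, z), about 0.27 kg, lying on the plywood riser (its top 130 mm above the cabinet), long axis y level. It goes into the gap with its long axis along the head's y. The orange block and the black adapter near it are of like size and not needed.
- barrel (a joint): Turn of the black barrel (34 mm across, top at z 80 mm in the head's frame) with its steel arm (top z 34 mm) and lug in the housing; rad, clockwise from above positive, 0 at the start. Turns easily (0.05 N m), so the lock ring drags it along (0.22 N m) until the lug is stopped: by the block against the post after at most 0.16 rad, without the block only at 0.62 rad.
- lock_ring (a joint): Turn of the knurled steel ring on the barrel (relative to the barrel); rad, clockwise from above positive; starts at 0 to 0.35, hard stop at 1.1, where the white bars on ring and barrel rim line up; stays where left. Ring: 53 mm across, round the head's origin axis, z 50 to 70 mm; within 65 mm of the axis nothing beside it is higher than z 43 mm.

How it is judged:
By the outcome, as a careful person would: the job done as asked, in the order asked, and still so for the second after the job is handed in, with the robot touching nothing.
It also fails if it takes over 54 s, if anything falls off the work surface, if the arm or the gripper's body presses on something with over 40 N, if the wrist force passes 120 N, or if a joint passes its speed limit or range.

### The arm

A 6-joint arm with a two-finger parallel gripper is mounted at the origin on a cart in front of the work surface, level with it; the furniture and walls round the work are solid. World frame = base frame: x ahead of the robot, y to its left, z up, the work surface at z = 0. Lengths are in m, angles in degrees, forces in N, time in s.
With the tool pointing down it reaches from about 0.25 to 0.725 m from the base axis. Payload 9.7 kg.
Tool frame: the origin (TCP) lies at the very end of the fingers, on their centre line; the grasp point (between the pads) lies 19 mm behind it; z points along the fingers, y is the line along which they close (so a half turn about z gives the same grasp; the last joint's range is limited). The gripper opens to 85 mm and grips with 20 to 120 N. Pads are 22 mm wide; open, the fingers measure 114 mm over their backs; the gripper's body (76 mm by 85 mm) begins 54 mm behind the grasp point. The pads swing forward as they close: fully open they stand 13 mm farther back than shut.
Start: joints at [-74.943, 4.979, 10.078, 95.1, 0, 90], TCP at [0.143, -0.531, 0.231] pointing down, gripper open.
Joint ranges: [-179.16, 179.16], [-48.56, 103.87], [-65.8, 70.77], [-126.05, 130.52], [-82.76, 87.17], [-180, 180]. Speed limits (degrees/s): [127.2, 127.2, 147.25, 180, 180, 180].

### API

Orientations are given as [roll, pitch, yaw] about the fixed x, y, z axes, in that order (R = Rz(yaw) Ry(pitch) Rx(roll)).
In Python, from workcell import bot gives the robot as it stands.
- The arm moves only by the tool arm_command, never from a script. Its argument "series" is a list of rows, each a list of 4 numbers: the shift along the tool's x, y, z in m, then the turn about the tool's z in rad. A call has exactly 5 rows; each row is the pose to reach, as a shift and turn from the pose commanded when the call began, along the tool's axes at that moment; what a row does not reach only later rows make up. A row lasts 1/10 s, in which the tool goes at most 50 mm and 8.59 degrees, less where a joint would pass 70% of its speed; a pose out of reach is approached as far as the arm can. A call with a gripper value outside its range is refused whole. "hand" is the finger opening in m, from 0 to 0.0854, set as the call begins (left out, the last holds). The fingers move at their own pace and stop on an object; "grip_force" is the grip in N (left out, the last holds). Time passes only in rows, so rows that repeat a pose let the fingers close, or fill a call up. It gives the time, the measured TCP pose, the force, the opening and the grip force at its end, in the units of the state.
- bot.get_obs(): the state, without advancing time (a new reading comes with each control period).
- bot.camera(name): name is "side" or "top" or "wrist"; returns a dict with "color" (420x560x3 uint8, blue, green, red), "camera_matrix" (3x3 intrinsics, pixels), "dist_coeffs" ([k1, k2, p1, p2, k3] as OpenCV has them; the pictures are not rectified), "xyz" and "orientation" of the camera in the world; the wrist camera has in their place "T_tool_cam" (4x4, takes a point from camera to tool coordinates, whose origin is the TCP and whose axes are the flange's). Camera axes: x right, y up, looking along -z (the intrinsics and any distortion apply to the point x, -y, -z); pixel columns grow to the right and rows downward; lengths in m; the calibration is good to about 2 mm. A picture is of the moment at which its call begins: read the wrist's pose just before it. There is no depth.
- bot.job_done(): hands the job in; it is judged then, once.
Trained networks look in the newest picture that a camera, given by its name, has taken for a name from the list of things; names that differ only in an ending like _2 or _b are one class to them, and where a whole thing is asked for, a point or a joint stands for the part that bears it (a point fixed in the world has none). Each returns a list of dicts, best first, with "confidence" (0 to 1); they miss things now and then, are a little off and sometimes report something else, mostly with a low value. They report only what shows in the picture. A call takes as long as a camera call.
- bot.find_in(camera, target): "location" ([column, row] in pixels, amid what is visible of it).
- bot.mark_of(camera, target): "location" ([column, row] in pixels: a listed point, or the origin of a listed thing).
The state is a dict: "time": time; "q": joint angles; "qd": joint speeds; "joint_efforts": joint torques, N m; "ee_pos": TCP position; "tcp_rot": TCP orientation; "wrist_force": force on the tool from outside, world axes, zero at the start; "torque": the same for the moment, N m; "opening": finger opening in m; "grasp_force": force on a finger pad.
Only numpy, scipy, OpenCV 4.12 (cv2) and the standard library are available. Lean on these libraries where they do the work, as an engineer would, in place of code of your own. Each camera call takes 0.05 s, during which the arm holds its last target. There are 200 camera calls.

## Working session

There is one attempt and no reset: what is moved stays moved. The work goes in short steps, Python scripts to look and compute and a tool call to move; the robot and the scene stay as the last step left them, time stands still between calls to the robot, and variables do not carry over. Pictures are saved under pics/ and viewed, at most 10 in all, crops included, and the job is handed in when it is done.

Besides the shell and the picture viewer there is one more tool, called after "Call:" as a command line: name --pt "numbers of a row" for each row, then --argument value for the rest. arm_command: Moves the arm, as the interface text tells. Its arguments: {"type":"object","properties":{"series":{"type":"array"},"hand":{"type":"number"},"grip_force":{"type":"number"}},"required":["series"]}

```bash
mkdir -p pics; cat > h.py <<'E'
import numpy as np, cv2, json
from scipy.spatial.transform import Rotation as R
from workcell import bot
def cam(name):
    o=bot.get_obs(); c=bot.camera(name)
    K=np.array(c["camera_matrix"]); D=np.array(c["dist_coeffs"],float)
    if "T_tool_cam" in c:
        T=np.eye(4); T[:3,:3]=R.from_euler('xyz',o["tcp_rot"],degrees=True).as_matrix(); T[:3,3]=o["ee_pos"]
        T=T@np.array(c["T_tool_cam"])
    else:
        T=np.eye(4); T[:3,3]=c["xyz"]; a=np.array(c["orientation"],float)
        T[:3,:3]=R.from_euler('xyz',a,degrees=True).as_matrix() if a.shape==(3,) else a
    return dict(img=c["color"],K=K,D=D,T=T)
F=np.diag([1,-1,-1.])
def ray(c,p):
    u=cv2.undistortPoints(np.array([[p]],float),c["K"],c["D"])[0,0]
    return c["T"][:3,3], c["T"][:3,:3]@(F@np.array([u[0],u[1],1]))
def atz(c,p,z):
    o,d=ray(c,p); return o+d*(z-o[2])/d[2]
def tri(L):
    A=0;b=0
    for c,p in L:
        o,d=ray(c,p); d=d/np.linalg.norm(d); P=np.eye(3)-np.outer(d,d); A=A+P; b=b+P@o
    return np.linalg.solve(A,b)
def proj(c,X):
    X=(np.atleast_2d(X)-c["T"][:3,3])@c["T"][:3,:3]@F
    return cv2.projectPoints(X,np.zeros(3),np.zeros(3),c["K"],c["D"])[0][:,0]
E
python3 - <<'E'
from h import *
o=bot.get_obs();print(o)
for n in ["side","top","wrist"]:
    c=cam(n); cv2.imwrite(f"pics/{n}0.png",c["img"]); print(n,c["T"].round(3).tolist(),c["K"].round(0).tolist(), c["D"])
    for t in ["focus_head","block_center","barrel","lock_ring"]:
        for f in (bot.find_in,bot.mark_of):
            try: r=f(n,t)
            except Exception as e: r=[dict(location=[0,0],confidence=str(e)[:80])]
            for d in r[:3]: print(n,t,f.__name__,np.round(d["location"],1),d["confidence"], atz(c,d["location"],0.142).round(3))
E
```

```text
{'time': 0.0, 'q': array([-7.49442201e+01,  5.01141288e+00,  1.00329323e+01,  9.50993496e+01,
       -1.02398815e-03,  9.00009715e+01]), 'qd': array([-0.1644491 , -0.05825491, -0.04459141, -0.02303527, -0.01563049,
       -0.071573  ]), 'joint_efforts': array([-1.51106519e-04, -5.20386744e+01,  4.64803433e+01,  1.64673262e-02,
        1.32643318e-04,  2.91869419e-06]), 'ee_pos': array([ 0.1428012 , -0.53089311,  0.23056644]), 'tcp_rot': array([-1.79922170e+02,  1.02530684e-03,  1.50548098e+01]), 'wrist_force': array([ 0.10574929, -1.01801216,  0.83539784]), 'torque': array([ 0.01862379,  0.01794548, -0.00728001]), 'grasp_force': 0.0, 'opening': 0.0854520578674881}
side [[0.969, 0.146, -0.2, 0.366], [-0.247, 0.618, -0.746, -0.577], [0.015, 0.772, 0.635, 0.695], [0.0, 0.0, 0.0, 1.0]] [[438.0, 0.0, 275.0], [0.0, 438.0, 211.0], [0.0, 0.0, 1.0]] [0.00661883 0.         0.         0.         0.        ]
side focus_head call [273.3 187.9] 0.75 [0.555 0.149 0.142]
side block_center call [247.8 320.5] 0.57 [ 0.434 -0.172  0.142]
side barrel call [268.5 171.7] 0.77 [0.56  0.211 0.142]
side barr
[... 618 characters left out ...]
41 -0.175  0.142]
top block_center call [359.3 255.5] 0.62 [ 0.439 -0.17   0.142]
top barrel call [0 0] it knows: block_center, focus_head [1.137 0.825 0.142]
top lock_ring call [216.3 197.7] 0.53 [0.567 0.162 0.142]
top lock_ring call [0 0] it knows: block_center, focus_head [1.137 0.825 0.142]
wrist [[0.26, 0.92, 0.295, 0.218], [-0.966, 0.247, 0.078, -0.51], [-0.001, -0.305, 0.952, 0.375], [0.0, 0.0, 0.0, 1.0]] [[362.0, 0.0, 279.0], [0.0, 362.0, 209.0], [0.0, 0.0, 1.0]] [0.02806141 0.         0.         0.         0.        ]
wrist barrel call [0 0] it knows: block_center, focus_head [ 0.224 -0.347  0.142]
wrist lock_ring call [0 0] it knows: block_center, focus_head [ 0.224 -0.347  0.142]
```

View pics/side0.png

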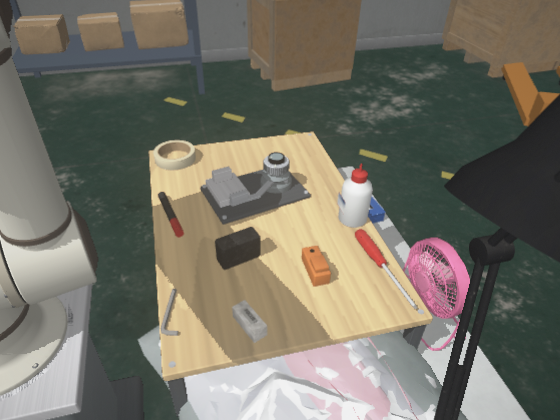

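View pics/top0.png

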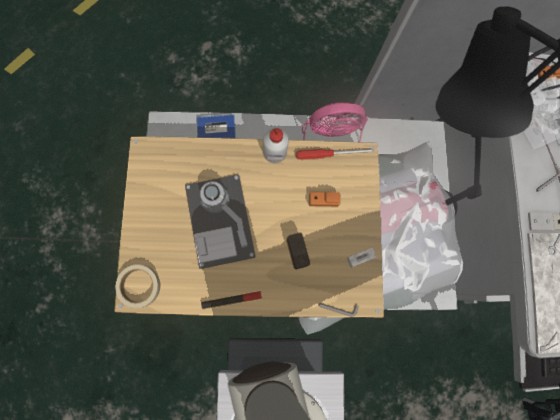

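Side view: steel block at about (249,320), head with barrel at (276,165). Top view: block at (361,257), barrel at (212,195), ledge at (217,243). The head is turned by roughly 8°. I'll move over the block for a close look.

Call:
arm_command --pt "0.05 -0.04 0 0.14" --pt "0.09 -0.07 0 0.29" --pt "0.13 -0.1 0 0.44" --pt "0.17 -0.13 0 0.58" --pt "0.21 -0.16 0 0.73"

```text
time: 1.55
ee_pos: [0.2839, -0.3482, 0.2315]
tcp_rot: [180.0, -0.0, -24.1]
wrist_force: [0.6, 0.1, 0.2]
opening: 0.0856
grasp_force: 0.0
```

```bash
python3 - <<'E'
from h import *
o=bot.get_obs();print(o["time"],o["ee_pos"],o["tcp_rot"],o["q"])
s=cam("side");t=cam("top")
for n in ["block_center","focus_head"]:
    a=bot.mark_of("side",n);b=bot.mark_of("top",n)
    for x in a[:2]:
        for y in b[:2]:print(n,x["confidence"],y["confidence"],tri([(s,x["location"]),(t,y["location"])]).round(4))
E
```

```text
1.55 [ 0.28385261 -0.3481732   0.2314931 ] [ 1.79986835e+02 -3.19835214e-02 -2.40564026e+01] [-5.08126016e+01 -8.76312001e+00 -3.26999902e+00  9.54586353e+01
  2.64372823e-03  1.53243805e+02]
block_center 0.97 0.71 [ 0.4359 -0.1762  0.1531]
focus_head 0.67 0.63 [0.5608 0.1546 0.1408]
```

Call:
arm_command --pt "0.015 -0.045 -0.01 -0.15" --pt "0.03 -0.09 -0.02 -0.3" --pt "0.045 -0.13 -0.02 -0.45" --pt "0.055 -0.17 -0.02 -0.6" --pt "0.069 -0.219 -0.02 -0.75"

```text
time: 2.35
ee_pos: [0.4342, -0.178, 0.2514]
tcp_rot: [180.0, 0.0, 19.5]
wrist_force: [0.9, -0.3, -0.4]
opening: 0.0853
grasp_force: 0.0
```

Call:
arm_command --pt "0 0 0 -0.15" --pt "0 0 0 -0.3" --pt "0 0 0 -0.45" --pt "0 0 0 -0.6" --pt "0 0 0 -0.75"

```text
time: 2.85
ee_pos: [0.4336, -0.1791, 0.2511]
tcp_rot: [-180.0, 0.0, 62.5]
wrist_force: [0.1, 0.4, 0.4]
opening: 0.0858
grasp_force: 0.0
```

Call:
arm_command --pt "0 0 0 -0.15" --pt "0 0 0 -0.3" --pt "0 0 0 -0.45" --pt "0 0 0 -0.6" --pt "0 0 0 -0.75"

```text
time: 3.35
ee_pos: [0.4335, -0.1791, 0.2511]
tcp_rot: [-180.0, -0.0, 105.5]
wrist_force: [0.2, 0.2, 0.2]
opening: 0.0853
grasp_force: 0.0
```

```bash
python3 - <<'E'
from h import *
o=bot.get_obs();print(o["time"],o["ee_pos"],o["tcp_rot"],o["q"])
c=cam("wrist");cv2.imwrite("pics/w1.png",c["img"])
import pickle;pickle.dump(c,open("w1.pkl","wb"))
for x in bot.mark_of("wrist","block_center"):print(x,atz(c,x["location"],.142))
E
```

```text
3.35 [ 0.43354916 -0.17914922  0.25106141] [-1.79972300e+02 -1.41624971e-02  1.05474792e+02] [-2.24476156e+01 -5.54246404e+00  1.81335919e+00  9.73863781e+01
 -5.85205704e-03  5.20775903e+01]
{'location': [282.1, 194.3], 'confidence': 0.85} [ 0.4335826  -0.16982226  0.142     ]
```

View pics/w1.png

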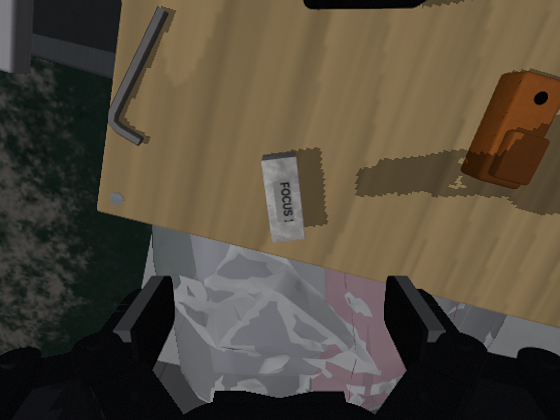

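The block lies at about (283,198) in the wrist view, with its top face spanning roughly (264,158) to (303,239). Next I'll get its exact axis from an edge fit.

```bash
python3 - <<'E'
from h import *
import pickle;c=pickle.load(open("w1.pkl","rb"))
im=c["img"][140:255,245:315].astype(int)
hsv=cv2.cvtColor(im.astype(np.uint8),cv2.COLOR_BGR2HSV)
m=((hsv[...,1]<40)&(hsv[...,2]>125)).astype(np.uint8)
m=cv2.morphologyEx(m,cv2.MORPH_CLOSE,np.ones((9,9)))
n,l,s,_=cv2.connectedComponentsWithStats(m);k=np.argmax(s[1:,4])+1
p=np.argwhere(l==k)[:,::-1]+[245,140]
r=cv2.minAreaRect(p.astype(np.float32));b=cv2.boxPoints(r);print(s[k],r)
W=np.array([atz(c,q,.154) for q in b]);print(b.round(1).tolist(),W.round(4).tolist(),W.mean(0))
for i in range(4):
    d=W[(i+1)%4]-W[i];print(np.linalg.norm(d),np.degrees(np.arctan2(d[1],d[0])))
E
```

```text
[  16   17   43   85 1893] ((282.45037841796875, 199.23651123046875), (81.72698974609375, 34.540069580078125), 83.41805267333984)
[[260.6000061035156, 160.60000610351562], [294.8999938964844, 156.6999969482422], [304.29998779296875, 237.89999389648438], [270.0, 241.8000030517578]] [[0.4125, -0.148, 0.154], [0.4338, -0.1393, 0.154], [0.4566, -0.1935, 0.154], [0.4337, -0.2031, 0.154]] [ 0.43414748 -0.17098448  0.154     ]
0.023061529418415022 22.066326639634802
0.05879865981169988 -67.21795496167142
0.024772027641013356 -157.43888467731398
0.05901604948416783 111.11960518853088
```

Call:
arm_command --pt "0.007 0.003 0.02 -0.11" --pt "0.007 0.003 0.05 -0.11" --pt "0.007 0.003 0.08 -0.11" --pt "0.007 0.003 0.105 -0.11" --pt "0.007 0.003 0.116 -0.11"

```text
time: 3.95
ee_pos: [0.4338, -0.1706, 0.1329]
tcp_rot: [-179.9, -0.1, 111.2]
wrist_force: [0.0, -0.1, -0.3]
opening: 0.0852
grasp_force: 0.0
```

Call:
arm_command --pt "0 0 0 0" --pt "0 0 0 0" --pt "0 0 0 0" --pt "0 0 0 0" --pt "0 0 0 0" --hand 0 --grip_force 60

```text
time: 4.45
ee_pos: [0.4354, -0.1704, 0.1366]
tcp_rot: [179.9, 0.1, 111.5]
wrist_force: [-1.3, -0.3, 7.0]
opening: 0.0227
grasp_force: 60.4
```

Call:
arm_command --pt "0 0 0 0" --pt "0 0 0 0" --pt "0 0 0 0" --pt "0 0 0 0" --pt "0 0 0 0"

```text
time: 4.95
ee_pos: [0.4354, -0.1705, 0.1366]
tcp_rot: [179.9, 0.1, 111.5]
wrist_force: [-1.2, -0.3, 5.8]
opening: 0.0228
grasp_force: 60.3
```

Call:
arm_command --pt "0 0 -0.02 0" --pt "0 0 -0.06 0" --pt "0 0 -0.11 0" --pt "0.02 0.01 -0.145 0" --pt "0.055 0.035 -0.153 0.05"

```text
time: 5.45
ee_pos: [0.4478, -0.1071, 0.2926]
tcp_rot: [179.7, 0.2, 108.4]
wrist_force: [1.3, 0.5, -3.4]
opening: 0.0229
grasp_force: 59.7
```

Call:
arm_command --pt "0.04 0.025 0 0.05" --pt "0.08 0.05 0 0.1" --pt "0.12 0.075 0 0.15" --pt "0.145 0.09 0 0.18" --pt "0.152 0.095 0 0.185"

```text
time: 5.95
ee_pos: [0.489, 0.0709, 0.2878]
tcp_rot: [-179.9, -0.0, 98.2]
wrist_force: [-0.4, -0.2, -3.4]
opening: 0.0227
grasp_force: 59.7
```

```bash
python3 - <<'E'
from h import *
import pickle
o=bot.get_obs();print(o["time"],o["ee_pos"],o["tcp_rot"],o["wrist_force"],o["opening"],o["q"])
c=cam("wrist");cv2.imwrite("pics/w2.png",c["img"]);pickle.dump(c,open("w2.pkl","wb"))
for x in bot.mark_of("wrist","focus_head"):print(x,atz(c,x["location"],.13))
for n in ("barrel","lock_ring"):
  for x in bot.find_in("wrist",n):print(x,atz(c,x["location"],.195))
E
```

```text
5.95 [0.4889589  0.07091628 0.28784666] [-1.79949716e+02 -2.91155025e-02  9.81521013e+01] [-0.37165458 -0.23062705 -3.3739635 ] 0.02268427896228279 [ 8.23552821e+00 -9.82574217e-01  1.03232711e+01  1.01356087e+02
  2.91886779e-02  9.00834014e+01]
{'location': [387.7, 85.1], 'confidence': 0.81} [0.56150745 0.16635951 0.13      ]
{'location': [403.9, 97.1], 'confidence': 0.73} [0.55504171 0.15711783 0.195     ]
{'location': [396.9, 76.7], 'confidence': 0.66} [0.54785864 0.16806755 0.195     ]
```

View pics/w2.png

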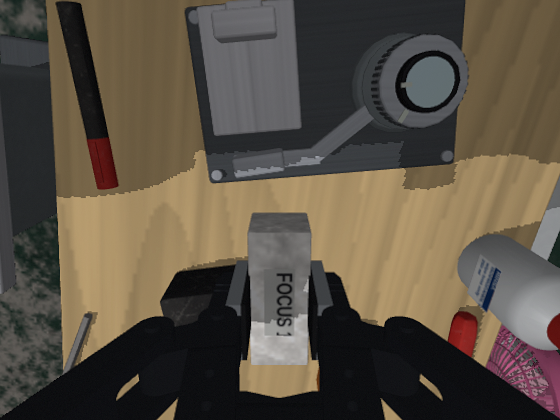

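The block is held square. The ledge runs from (200,5) to (300,130), the post is at (245,20), the lug at (258,162) and the barrel top at (428,80). I'll zoom in for exact points.

```bash
python3 - <<'E'
import cv2
i=cv2.imread("pics/w2.png")[0:200,180:480];cv2.imwrite("pics/w2z.png",cv2.resize(i,(780,520),interpolation=cv2.INTER_CUBIC))
E
```

```text
(no output)
```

View pics/w2z.png

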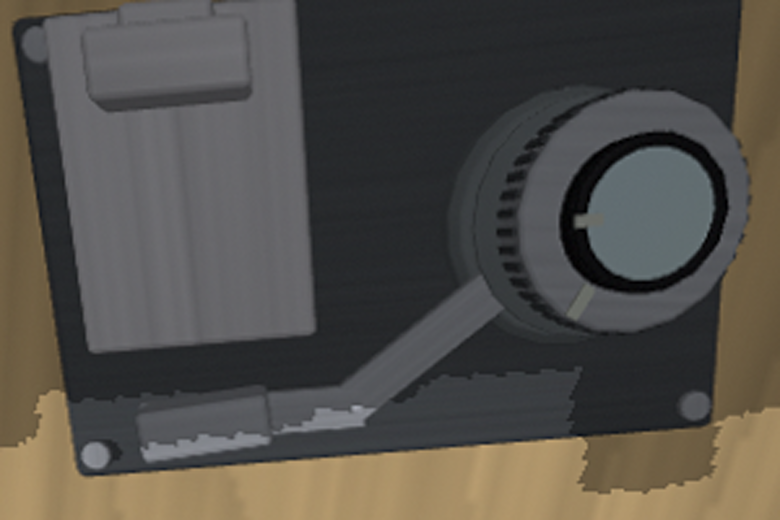

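```bash
cat > f.py <<'E'
from h import *
import pickle;c=pickle.load(open("w2.pkl","rb"))
P=lambda x,y,z:atz(c,[180+x/2.6,y/2.6],.13+z)
print(c["T"][:3,3])
for n,v in dict(ring=(634,210,.07),barrel=(650,212,.08),LL=(90,352,.026),LR=(316,331,.026),UR=(296,0,.026),UL=(45,20,.026),lugUL=(138,408,.05),lugUR=(265,388,.05),postL=(95,97,.05),postR=(250,88,.05),postBL=(108,110,.026),postBR=(250,97,.026)).items(): print(n,P(*v).round(4))
a=P(296,0,.026)-P(316,331,.026);b=P(45,20,.026)-P(90,352,.026);d=P(316,331,.026)-P(90,352,.026)
for v in(a,b,d):print(np.degrees(np.arctan2(v[1],v[0])),np.linalg.norm(v))
# predicted for a hypothesised head pose
import sys
x0,y0,th=map(float,sys.argv[1:4]);t=np.radians(th);Rz=np.array([[np.cos(t),-np.sin(t),0],[np.sin(t),np.cos(t),0],[0,0,1]])
for n,q in dict(ring=(0,0,.07),LR=(-.072,None,.026),postL=(-.123,.037,.05),postR=(-.087,.037,.05),lugL=(-.123,-.038,.05),lugR=(-.087,-.038,.05)).items():
    if None in q: continue
    w=Rz@np.array(q)+[x0,y0,.13];print(n,((proj(c,w)[0]-[180,0])*2.6).round(0),w.round(4))
print("gap",Rz@[-.105,0,0]+[x0,y0,0])
E
python3 f.py .556 .158 8
```

```text
[0.47790055 0.14893738 0.43128339]
ring [0.5628 0.1676 0.2   ]
barrel [0.5627 0.1669 0.21  ]
LL [0.4345 0.1121 0.156 ]
LR [0.498  0.1271 0.156 ]
UR [0.4795 0.2083 0.156 ]
UL [0.4159 0.1945 0.156 ]
lugUL [0.4523 0.1024 0.18  ]
lugUR [0.4852 0.1125 0.18  ]
postL [0.4344 0.1759 0.18  ]
postR [0.4712 0.1833 0.18  ]
postBL [0.4339 0.1759 0.156 ]
postBR [0.4709 0.1844 0.156 ]
102.84656307749792 0.08329163346926292
102.71584564097465 0.08455905890004171
13.371865997170042 0.0652221779661285
ring [594. 249.] [0.556 0.158 0.2  ]
postL [73. 86.] [0.429  0.1775 0.18  ]
postR [223.  87.] [0.4647 0.1825 0.18  ]
lugL [ 90. 398.] [0.4395 0.1033 0.18  ]
lugR [225. 398.] [0.4751 0.1083 0.18  ]
gap [0.45202185 0.14338682 0.        ]
```

```bash
python3 - <<'E'
from h import *
import pickle;c=pickle.load(open("w2.pkl","rb"))
o=np.array([.48896,.07092]);t=np.radians(98.15);tx=np.array([np.cos(t),np.sin(t)])
for p,z in (([279,363],.305),([279,213],.281),([279,213],.305),([279,232],.305)):
    print(p,z,(atz(c,p,z)[:2]-o)@tx)
E
python3 f.py .5628 .167 12.9|tail -7
```

```text
[279, 363] 0.305 -0.029843849968566972
[279, 213] 0.281 0.028795673809079866
[279, 213] 0.305 0.0367808443545137
[279, 232] 0.305 0.029294774631532617
13.371865997170042 0.0652221779661285
ring [633. 213.] [0.5628 0.167  0.2   ]
postL [96. 99.] [0.4346 0.1756 0.18  ]
postR [244.  85.] [0.4697 0.1836 0.18  ]
lugL [135. 407.] [0.4514 0.1025 0.18  ]
lugR [269. 396.] [0.4865 0.1105 0.18  ]
gap [0.46045007 0.14355874 0.        ]
```

Call:
arm_command --pt "0.03 -0.007 0 -0.03" --pt "0.06 -0.014 0 -0.06" --pt "0.074 -0.018 0.01 -0.082" --pt "0.076 -0.018 0.045 -0.082" --pt "0.076 -0.018 0.08 -0.082"

```text
time: 6.65
ee_pos: [0.4606, 0.1402, 0.2082]
tcp_rot: [179.9, 0.0, 102.7]
wrist_force: [0.7, 0.2, -4.0]
opening: 0.0221
grasp_force: 59.8
```

Call:
arm_command --pt "0 0 0 0" --pt "0 0 0 0" --pt "0 0 0 0" --pt "0 0 0 0" --pt "0 0 0 0"

```text
time: 7.15
ee_pos: [0.461, 0.1409, 0.2097]
tcp_rot: [179.9, -0.0, 102.7]
wrist_force: [0.5, -0.2, -3.1]
opening: 0.0223
grasp_force: 60.0
```

```bash
python3 - <<'E'
from h import *
o=bot.get_obs();print(o["time"],o["ee_pos"],o["tcp_rot"],o["wrist_force"])
c=cam("wrist");cv2.imwrite("pics/w3.png",c["img"])
E
```

```text
7.15 [0.46096012 0.14090429 0.20967729] [ 1.79886645e+02 -6.17889137e-03  1.02704553e+02] [ 0.49484798 -0.16627258 -3.12221644]
```

View pics/w3.png

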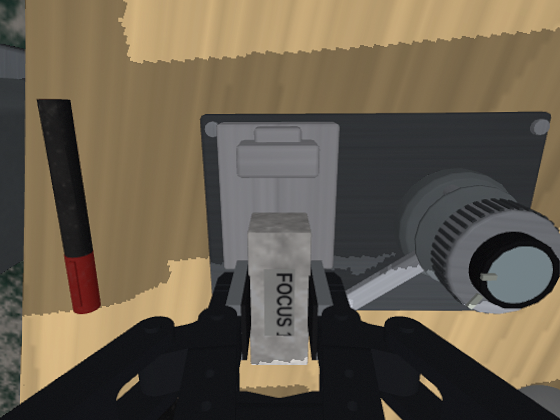

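The held block (columns 250-308) is in line with the post (238-319). It sits 2.5 mm short along y, so I'll correct that while descending.

Call:
arm_command --pt "0.0025 0 0.01 0" --pt "0.0025 0 0.02 0" --pt "0.0025 0 0.03 0" --pt "0.0025 0 0.037 0" --pt "0.0025 0 0.042 0"

```text
time: 7.7
ee_pos: [0.4594, 0.1433, 0.1652]
tcp_rot: [-179.9, 0.0, 102.7]
wrist_force: [-0.2, -0.6, -2.6]
opening: 0.0228
grasp_force: 60.2
```

Call:
arm_command --pt "0 0 0.001 0" --pt "0 0 0.002 0" --pt "0 0 0.003 0" --pt "0 0 0.004 0" --pt "0 0 0.004 0"

```text
time: 8.2
ee_pos: [0.46, 0.1434, 0.1627]
tcp_rot: [180.0, -0.0, 102.7]
wrist_force: [0.1, 0.8, -2.0]
opening: 0.0227
grasp_force: 60.3
```

Call:
arm_command --pt "0 0 0.0005 0" --pt "0 0 0.001 0" --pt "0 0 0.0015 0" --pt "0 0 0.0015 0" --pt "0 0 0.0015 0"

```text
time: 8.7
ee_pos: [0.46, 0.1435, 0.1626]
tcp_rot: [179.9, -0.0, 102.7]
wrist_force: [-3.5, -0.2, 10.3]
opening: 0.0223
grasp_force: 61.9
```

Call:
arm_command --pt "0 0 0 0" --pt "0 0 0 0" --pt "0 0 0 0" --pt "0 0 0 0" --pt "0 0 0 0" --hand 0.045

```text
time: 9.2
ee_pos: [0.4598, 0.1434, 0.1607]
tcp_rot: [-180.0, -0.0, 102.7]
wrist_force: [0.2, -0.1, 0.0]
opening: 0.0446
grasp_force: 0.0
```

Call:
arm_command --pt "0 0 -0.01 0" --pt "0 0 -0.03 0" --pt "0 0 -0.06 0" --pt "0 0 -0.09 0" --pt "0 0 -0.11 0"

```text
time: 9.7
ee_pos: [0.46, 0.1434, 0.2737]
tcp_rot: [179.9, -0.0, 102.7]
wrist_force: [0.2, -0.4, -1.0]
opening: 0.045
grasp_force: 0.0
```

Call:
arm_command --pt "-0.01 0.03 0 -0.12" --pt "-0.02 0.06 0 -0.25" --pt "-0.03 0.09 0 -0.4" --pt "-0.03 0.1 0 -0.5" --pt "-0.03 0.1 0 -0.5" --hand 0.0854

```text
time: 10.2
ee_pos: [0.565, 0.1361, 0.2703]
tcp_rot: [-179.9, -0.0, 131.4]
wrist_force: [0.8, 0.4, -0.9]
opening: 0.0857
grasp_force: 0.0
```

```bash
python3 - <<'E'
from h import *
import pickle
o=bot.get_obs();print(o["time"],o["ee_pos"],o["tcp_rot"],o["wrist_force"],o["q"])
c=cam("wrist");cv2.imwrite("pics/w4.png",c["img"]);pickle.dump(c,open("w4.pkl","wb"))
print(proj(c,[[.5628,.167,.21],[.5628,.167,.2],[.4605,.1436,.18]]))
E
```

```text
10.2 [0.56499004 0.13605305 0.27028754] [-1.79948161e+02 -3.06300376e-02  1.31411911e+02] [ 0.81021087  0.43048543 -0.89129585] [1.35380035e+01 1.05879963e+01 2.07015313e+01 1.00173680e+02
 2.83999427e-03 6.21260776e+01]
[[310.50429783 190.39146033]
 [309.13389499 186.16601552]
 [158.78101557  98.91452246]]
```

View pics/w4.png

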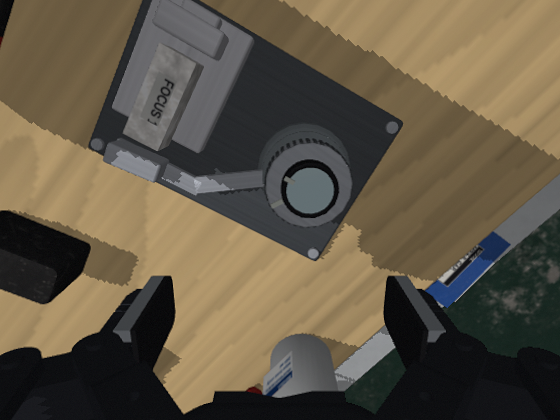

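The block sits in the gap at (165,100). The barrel mark is at (287,180) and the ring mark at (277,205), about 51° apart, so the turn is about 0.9 rad plus play. I'll grasp the ring.

Call:
arm_command --pt "0.025 0.0185 0 0" --pt "0.025 0.0185 0 0" --pt "0.025 0.0185 0.03 0" --pt "0.025 0.0185 0.06 0" --pt "0.025 0.0185 0.08 0"

```text
time: 10.75
ee_pos: [0.5601, 0.1669, 0.1896]
tcp_rot: [-180.0, -0.0, 131.2]
wrist_force: [0.1, 0.1, -0.6]
opening: 0.0854
grasp_force: 0.0
```

Call:
arm_command --pt "0 0 0.006 0" --pt "0 0 0.012 0" --pt "0 0 0.016 0" --pt "0 0 0.016 0" --pt "0 0 0.016 0"

```text
time: 11.25
ee_pos: [0.5616, 0.1672, 0.1757]
tcp_rot: [179.9, 0.0, 131.4]
wrist_force: [-0.3, 0.6, -0.7]
opening: 0.0853
grasp_force: 0.0
```

Call:
arm_command --pt "0 0 0 0" --pt "0 0 0 0" --pt "0 0 0 0" --pt "0 0 0 0" --pt "0 0 0 0" --hand 0.056

```text
time: 11.75
ee_pos: [0.5613, 0.1671, 0.1749]
tcp_rot: [180.0, 0.0, 131.4]
wrist_force: [-0.4, -0.6, 0.1]
opening: 0.056
grasp_force: 0.0
```

Call:
arm_command --pt "0 0 0 0" --pt "0 0 0 0" --pt "0 0 0 0" --pt "0 0 0 0" --pt "0 0 0 0" --hand 0 --grip_force 50

```text
time: 12.25
ee_pos: [0.5614, 0.1671, 0.1752]
tcp_rot: [180.0, 0.0, 131.4]
wrist_force: [-2.4, -0.3, 4.7]
opening: 0.0508
grasp_force: 52.9
```

```bash
python3 - <<'E'
from h import *
o=bot.get_obs();print(o["time"],o["ee_pos"],o["tcp_rot"],o["wrist_force"],o["torque"],o["opening"],o["q"])
E
```

```text
12.25 [0.56136829 0.16712994 0.17518749] [1.79974908e+02 1.05429322e-02 1.31365206e+02] [-2.43708618 -0.33432258  4.74411519] [-0.13339029  0.2818134  -0.04513258] 0.05078208433615122 [1.65788008e+01 9.08130320e+00 8.36961906e+00 8.92611153e+01
 9.47849753e-04 6.52135930e+01]
```

Call:
arm_command --pt "0 0 0 0.08" --pt "0 0 0 0.16" --pt "0 0 0 0.24" --pt "0 0 0 0.32" --pt "0 0 0 0.4"

```text
time: 12.75
ee_pos: [0.5619, 0.1674, 0.1752]
tcp_rot: [179.9, -0.0, 108.3]
wrist_force: [1.6, 0.9, 4.0]
opening: 0.0511
grasp_force: 52.9
```

Call:
arm_command --pt "0 0 0 0.08" --pt "0 0 0 0.16" --pt "0 0 0 0.24" --pt "0 0 0 0.32" --pt "0 0 0 0.4"

```text
time: 13.25
ee_pos: [0.5625, 0.1676, 0.1752]
tcp_rot: [179.8, -0.1, 85.4]
wrist_force: [6.3, 0.8, 2.4]
opening: 0.0512
grasp_force: 52.7
```

```bash
python3 - <<'E'
from h import *
o=bot.get_obs();print(o["time"],o["ee_pos"],o["tcp_rot"],o["wrist_force"],o["torque"],o["opening"],o["q"][5])
c=cam("wrist");cv2.imwrite("pics/w5.png",c["img"])
E
```

```text
13.25 [0.56252028 0.1675667  0.17522742] [ 1.79847029e+02 -6.49248648e-02  8.53678467e+01] [6.32013898 0.77225105 2.42141864] [ 0.25988001 -0.97796648  0.25083557] 0.05124863852497448 111.21777852178596
```

View pics/w5.png

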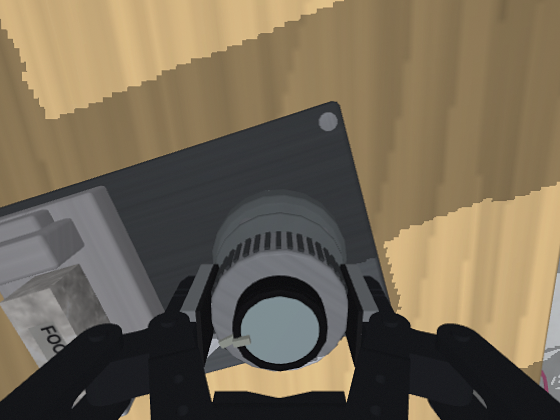

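The marks are almost in line at (235,342), and the torque of 0.25 N m is just drag. I'll turn on slowly until the torque rises.

Call:
arm_command --pt "0 0 0 0.03" --pt "0 0 0 0.06" --pt "0 0 0 0.09" --pt "0 0 0 0.12" --pt "0 0 0 0.15"

```text
time: 13.8
ee_pos: [0.5627, 0.1675, 0.1752]
tcp_rot: [179.8, -0.1, 76.9]
wrist_force: [6.7, 1.7, 2.5]
opening: 0.0512
grasp_force: 52.7
```

```bash
python3 - <<'E'
from h import *
o=bot.get_obs();print(o["tcp_rot"],o["wrist_force"],o["torque"],o["opening"],o["q"][5])
E
```

```text
[ 1.79835238e+02 -8.77167118e-02  7.68860321e+01] [6.67516285 1.74294443 2.50331396] [ 0.30974953 -1.15269781  0.24034587] 0.05120429738341056 119.69354017219962
```

Call:
arm_command --pt "0 0 0 0.02" --pt "0 0 0 0.04" --pt "0 0 0 0.06" --pt "0 0 0 0.08" --pt "0 0 0 0.1"

```text
time: 14.3
ee_pos: [0.5629, 0.1675, 0.1752]
tcp_rot: [179.8, -0.1, 71.2]
wrist_force: [7.2, 1.9, 2.6]
opening: 0.0513
grasp_force: 52.7
```

```bash
python3 - <<'E'
from h import *
o=bot.get_obs();print(o["tcp_rot"],o["wrist_force"],o["torque"],o["opening"],o["q"][5])
E
```

```text
[ 1.79824540e+02 -1.06889416e-01  7.11718249e+01] [7.1644724  1.92622266 2.60884116] [ 0.28632411 -1.32095691  0.21754886] 0.051282216059978875 125.40357284393559
```

Call:
arm_command --pt "0 0 0 0.02" --pt "0 0 0 0.04" --pt "0 0 0 0.06" --pt "0 0 0 0.08" --pt "0 0 0 0.1"

```text
time: 14.8
ee_pos: [0.5632, 0.1677, 0.1752]
tcp_rot: [179.8, -0.2, 65.5]
wrist_force: [9.7, -0.3, 1.0]
opening: 0.0513
grasp_force: 52.8
```

```bash
python3 - <<'E'
from h import *
o=bot.get_obs();print(o["tcp_rot"],o["wrist_force"],o["torque"],o["opening"],o["q"][5])
c=cam("wrist");cv2.imwrite("pics/w6.png",c["img"][180:400,120:440]);cv2.imwrite("pics/w6.png",cv2.resize(c["img"][180:400,120:440],None,fx=2.4,fy=2.4))
E
```

```text
[ 1.79812289e+02 -1.50610306e-01  6.55434887e+01] [ 9.6892079  -0.33931535  0.96733085] [ 0.08552578 -1.67578819  1.70694192] 0.051258565797846496 131.04047236101383
```

View pics/w6.png

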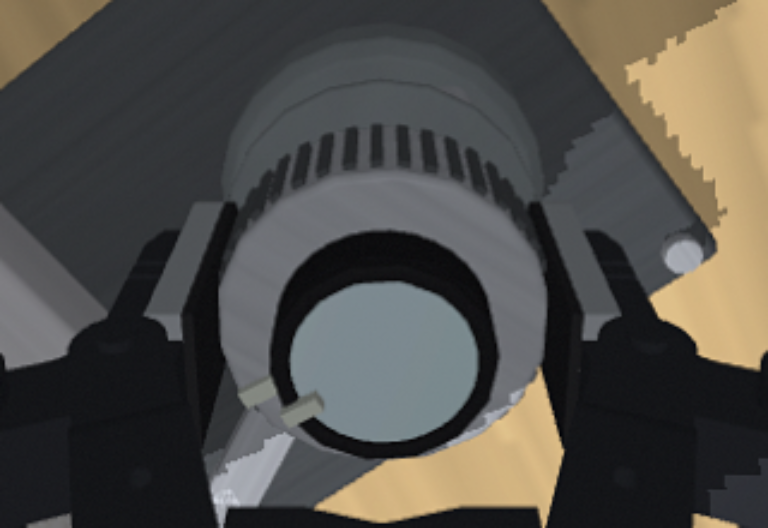

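Torque has jumped to 1.7 N m and the two white bars line up around (280,400) in the crop, so the ring is at its stop. Release and retreat.

Call:
arm_command --pt "0 0 0 0" --pt "0 0 0 0" --pt "0 0 0 0" --pt "0 0 0 0" --pt "0 0 0 0" --hand 0.08

```text
time: 15.35
ee_pos: [0.5612, 0.1671, 0.1747]
tcp_rot: [-180.0, 0.0, 65.5]
wrist_force: [0.1, 0.7, 1.2]
opening: 0.0799
grasp_force: 0.0
```

Call:
arm_command --pt "0 0 -0.01 0" --pt "0 0 -0.03 0" --pt "0 0 -0.06 0" --pt "0 0 -0.09 0" --pt "0 0 -0.12 0"

```text
time: 15.85
ee_pos: [0.5611, 0.167, 0.2969]
tcp_rot: [180.0, -0.0, 65.5]
wrist_force: [0.7, 0.1, -0.5]
opening: 0.0799
grasp_force: 0.0
```

Call:
arm_command --pt "-0.02 -0.01 0 0" --pt "-0.04 -0.02 0 0" --pt "-0.05 -0.03 0 0" --pt "-0.05 -0.03 0 0" --pt "-0.05 -0.03 0 0"

```text
time: 16.35
ee_pos: [0.5135, 0.1342, 0.2956]
tcp_rot: [179.9, -0.1, 65.5]
wrist_force: [0.5, 0.1, -0.6]
opening: 0.0799
grasp_force: 0.0
```

```bash
python3 - <<'E'
from h import *
o=bot.get_obs();print(o["time"],o["ee_pos"],o["tcp_rot"],o["wrist_force"])
c=cam("wrist");cv2.imwrite("pics/w7.png",c["img"])
E
```

```text
16.35 [0.51350589 0.1341621  0.29561695] [ 1.79941984e+02 -5.01095844e-02  6.54726650e+01] [ 0.48466158  0.11215992 -0.61294794]
```

View pics/w7.png

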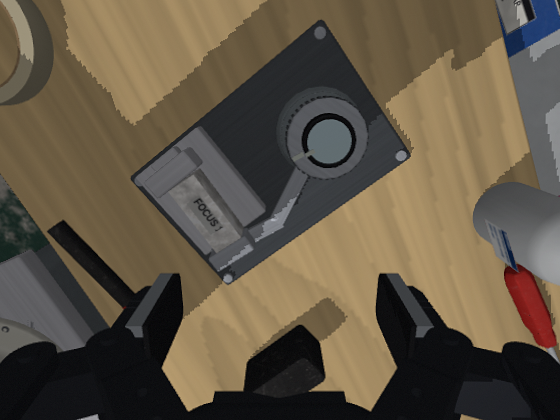

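The block is clamped between the post (175,170) and the lug (232,250). The ring and rim bars line up at (300,157), and the arm is clear.

```bash
python3 -c "
from workcell import bot
print(bot.job_done())"
```

```text
the job is handed in; nothing more can be done
None
```

The block is in the gap and holds the barrel, and the lock ring is turned clockwise up to its stop with the white bars lined up; I handed the job in at about 16 s, and no verdict came back.

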